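# Make up two kits for the miniature-painting class

## Task

Make up the two kits for tonight's miniature-painting class from the stock in the middle of the cutting mat: the painting kit (the figure on its wooden handle, the small dropper bottle and the small paint tin) in the long three-compartment tray, and the basing kit (the glue bottle with the long thin nozzle and the wide jar of texture paste) in the short two-compartment tray. Stand every item upright on the tray's floor in a compartment of its own, in any order, setting it down gently rather than dropping it. Leave the thinner bottle and the roll of tape where they are.

Things in the scene. Friction and masses are not known exactly. Their poses are not given: they have to be found in the camera images.
- long_tray: The long kit tray: low open plywood tray with a dark brown floor, 196 x 68 mm, with three square compartments in a row, each 60 x 60 mm inside. Loose on the 3 mm thick mat, 350 g. Floor, walls and dividers 4 mm thick, 11 mm high over all (7 mm above the floor). Origin: centre of its underside; x along the row, z up; things stand at z = 4 mm. Compartment centres at x = -64, 0 and +64 mm, y = 0.
- short_tray: The short kit tray: low open plywood tray with a dark brown floor, 132 x 68 mm, with two square compartments in a row, each 60 x 60 mm inside. Loose on the 3 mm thick mat, 350 g. Floor, walls and dividers 4 mm thick, 11 mm high over all (7 mm above the floor). Origin: centre of its underside; x along the row, z up; things stand at z = 4 mm. Compartment centres at x = -32 and +32 mm, y = 0.
- figure: A grey miniature figure on a black base, stuck on a light wooden cylinder, its painting handle. Handle 34 mm in diameter and 43 mm high, to be gripped; the slim figure above it reaches 77 mm. About 50 g. Origin at the centre of its underside, z up its axis; round, so its yaw does not matter.
- dropper: A small slim dropper bottle of paint: grey with a paper band and a black pointed cap. Body 26 mm in diameter, straight to 50 mm, 78 mm high over all. About 30 g. Origin at the centre of its underside, z up its axis; round, so its yaw does not matter.
- tin: A small paint tin: a short bare steel cylinder with a grey band and a pressed steel lid, 32 mm in diameter, 42 mm high. About 40 g. Origin at the centre of its underside, z up its axis; round, so its yaw does not matter.
- glue: A white glue bottle with a long thin white nozzle. Body 36 mm in diameter, straight to 54 mm, then narrowing to the nozzle, whose tip is at 92 mm. About 60 g. Origin at the centre of its underside, z up its axis; round, so its yaw does not matter.
- jar: A squat wide white plastic jar of texture paste with a ribbed white screw lid and a brown paper band, 44 mm in diameter, 46 mm high. About 100 g. Origin at the centre of its underside, z up its axis; round, so its yaw does not matter.
- thinner: A brown glass bottle of thinner with a paper band and a wide flat black cap, 46 mm in diameter, 83 mm high. It stays where it is. Origin at the centre of its underside, z up its axis; round, so its yaw does not matter.
- tape: A roll of yellowish masking tape lying flat, 60 mm outside and 40 mm inside diameter, 24 mm high. It stays where it is. Origin at the centre of its underside, z up its axis; round, so its yaw does not matter.

How it is judged:
At the end, for the whole second after the job is handed in: Figure, dropper bottle and tin in the long tray, glue bottle and jar in the short tray; each upright (0.1 rad), its underside within 3.5 mm of the tray's floor, one to a compartment, both trays level, all released and at rest (angle between each of long_tray, figure, dropper, tin, short_tray, glue, jar's own z axis and vertical below 0.1 rad and x of figure in the frame of long_tray between -0.09 and 0.09 m and y of figure in the frame of long_tray between -0.026 and 0.026 m and z of figure in the frame of long_tray between 0.0005 and 0.0075 m and linear speed of each of figure, dropper, tin, glue, jar below 0.02 m/s and contact force between the fingers and figure below 0.05 N and x of dropper in the frame of long_tray between -0.09 and 0.09 m and y of dropper in the frame of long_tray between -0.026 and 0.026 m and z of dropper in the frame of long_tray between 0.0005 and 0.0075 m and contact force between the fingers and dropper below 0.05 N and x of tin in the frame of long_tray between -0.09 and 0.09 m and y of tin in the frame of long_tray between -0.026 and 0.026 m and z of tin in the frame of long_tray between 0.0005 and 0.0075 m and contact force between the fingers and tin below 0.05 N and x of any of figure, dropper, tin in the frame of long_tray below -0.032 m and x of any of figure, dropper, tin in the frame of long_tray above 0.032 m and (x of figure in the frame of long_tray between -0.032 and 0.032 m or x of dropper in the frame of long_tray between -0.032 and 0.032 m or x of tin in the frame of long_tray between -0.032 and 0.032 m) and x of glue in the frame of short_tray between -0.058 and 0.058 m and y of glue in the frame of short_tray between -0.026 and 0.026 m and z of glue in the frame of short_tray between 0.0005 and 0.0075 m and contact force between the fingers and glue below 0.05 N and x of jar in the frame of short_tray between -0.058 and 0.058 m and y of jar in the frame of short_tray between -0.026 and 0.026 m and z of jar in the frame of short_tray between 0.0005 and 0.0075 m and contact force between the fingers and jar below 0.05 N and x of any of glue, jar in the frame of short_tray below 0 m and x of any of glue, jar in the frame of short_tray above 0 m); the robot touches nothing.
It fails at once if the thinner bottle is shifted by more than 15 mm or tipped (distance of thinner from where it was at the start of the episode above 0.015 m or angle between thinner's own z axis and vertical above 0.4 rad).
It fails at once if the roll of tape is shifted by more than 15 mm or tipped (distance of tape from where it was at the start of the episode above 0.015 m or angle between tape's own z axis and vertical above 0.4 rad).
It fails at once if one of the five items is dropped (falls free of the fingers faster than 0.5 m/s, about 13 mm of fall) ((linear speed of figure above 0.5 m/s and contact force between the fingers and figure below 0.05 N) or (linear speed of dropper above 0.5 m/s and contact force between the fingers and dropper below 0.05 N) or (linear speed of tin above 0.5 m/s and contact force between the fingers and tin below 0.05 N) or (linear speed of glue above 0.5 m/s and contact force between the fingers and glue below 0.05 N) or (linear speed of jar above 0.5 m/s and contact force between the fingers and jar below 0.05 N)).
It also fails if it takes over 125 s, if anything falls off the work surface, if the arm or the gripper's body presses on something with over 40 N, if the wrist force passes 120 N, or if a joint passes its speed limit or range.

## Robot

A 7-joint arm with a two-finger parallel gripper is mounted at the origin on the work surface. World frame = base frame: x ahead of the robot, y to its left, z up, the work surface at z = 0. Lengths are in m, angles in rad, forces in N, time in s.
With the tool pointing down it reaches from about 0.4 to 0.9 m from the base axis. Payload 5.5 kg.
Tool frame: the origin (TCP) lies between the finger pads; the fingertips stand 8 mm ahead of it and the grasp point (between the pads) lies 11 mm behind it; z points along the fingers, y is the line along which they close (so a half turn about z gives the same grasp; the last joint's range is limited). The gripper opens to 85 mm and grips with 20 to 120 N. Pads are 22 mm wide; open, the fingers measure 114 mm over their backs; the gripper's body (76 mm by 85 mm) begins 54 mm behind the grasp point. The pads swing forward as they close: fully open they stand 13 mm farther back than shut.
Start: joints at [1.518, 0.501, -0.427, 1.55, 0.221, 1.138, -0.21], TCP at [0.202, -0.618, 0.239] pointing down, gripper open.
Joint ranges: [-2.88, 2.88], [-0.31, 2.03], [-1.54, 1.56], [0.2, 2.42], [-1.41, 4.55], [0.19, 2.02], [-2.57, 2.57]. Speed limits (rad/s): [2.57, 2.57, 3.14, 3.14, 3.14, 3.14, 3.14].

## Interface

Orientations are given as a unit quaternion [w, x, y, z].
In Python, from bench import robot gives the robot as it stands.
- The arm moves only by the tool step_arm, never from a script. Its argument "series" is a list of rows, each an object of numbers: "claw": the opening, from 0 (shut) to 1 (fully open); "dx", "dy", "dz": the shift along the tool's x, y, z in units of 0.5 m (1.0 is 0.5 m); "roll": the turn about the tool's z in units of 30 degrees (1.0 is 30 degrees). A call has 1 to 12 rows; each row shifts and turns the commanded pose from where the row before left it, along the tool's axes as they then stand; what a row does not reach is not made up. A row lasts 1/8 s, in which the tool goes at most 62.5 mm and 10.7 degrees, less where a joint would pass 70% of its speed; a pose out of reach is approached as far as the arm can. A call with a number of a shift or a turn outside -1 to 1 is refused whole. A call with a gripper value outside its range is refused whole. The fingers move at their own pace and stop on an object; "squeeze" is the grip in N (left out, the last holds). Time passes only in rows, so rows that do not move let the fingers close. It gives the time, the measured TCP pose, the force, the opening and the grip force at its end, in the units of the state.
- robot.get_state(): the state, without advancing time (a new reading comes with each control period).
- robot.grab_frame(name): name is "scene" or "top"; returns the picture (480x640x3 uint8, red, green, blue); there is no depth.
- robot.camera_model(name): a dict with "K" (3x3 intrinsics, pixels), "rvec" (rotation vector, rad) and "tvec" (3), from world to camera coordinates, as OpenCV has them. Camera axes: x right, y down, z forward; pixel columns grow to the right and rows downward; lengths in m; the calibration is good to about 2 mm. A picture is of the moment at which its call begins. camera_model takes no time and is no camera call.
- robot.hand_in(): hands the job in; it is judged then, once.
The state is a dict: "t": time; "qpos": joint angles; "qd": joint speeds; "joint_efforts": joint torques, N m; "position": TCP position; "eef_rot": TCP orientation; "force": force on the tool from outside, world axes, zero at the start; "moment": the same for the moment, N m; "width": finger opening in m; "finger_force": force on a finger pad.
Only numpy, scipy, OpenCV 4.12 (cv2) and the standard library are available. Lean on these libraries where they do the work, as an engineer would, in place of code of your own. Each camera call takes 0.05 s, during which the arm holds its last target. There are 200 camera calls.

## Working session

There is one attempt and no reset: what is moved stays moved. The work goes in short steps, Python scripts to look and compute and a tool call to move; the robot and the scene stay as the last step left them, time stands still between calls to the robot, and variables do not carry over. Pictures are saved under pics/ and viewed, at most 14 in all, crops included, and the job is handed in when it is done.

Besides the shell and the picture viewer there is one more tool, called in YAML: its name, and indented under it one key for each argument. step_arm: Moves the arm, as the interface text tells. Shifts and turns lie within -1 to 1; 1 stands for 0.5 m of shift or 30 degrees of turn. Its arguments: {"type":"object","properties":{"series":{"type":"array"},"squeeze":{"type":"number"}},"required":["series"]}

```bash
ls; mkdir -p pics
python3 - <<'E'
from bench import robot
import cv2,numpy as np
for n in("scene","top"):
    cv2.imwrite(f"pics/{n}0.png",robot.grab_frame(n)[:,:,::-1])
    m=robot.camera_model(n);R=cv2.Rodrigues(np.array(m["rvec"]))[0];print(n,m["K"],-R.T@np.array(m["tvec"]),R)
s=robot.get_state();print(s)
E
```

```text
pics
scene [[465.6523191    0.         319.34398508]
 [  0.         465.6523191  247.83826526]
 [  0.           0.           1.        ]] [1.03908799 0.34677513 0.50946273] [[-0.54252102  0.83982955 -0.0189018 ]
 [ 0.52900645  0.3240806  -0.78429837]
 [-0.65255124 -0.43549753 -0.62009579]]
top [[560.30636329   0.         321.68094659]
 [  0.         560.30636329 238.44793112]
 [  0.           0.           1.        ]] [ 0.44705438 -0.01828109  0.95591762] [[ 8.21282650e-04 -9.99332202e-01 -3.65304647e-02]
 [-9.93062965e-01  3.48024723e-03 -1.17532272e-01]
 [ 1.17580919e-01  3.63735788e-02 -9.92396942e-01]]
{'t': 0.1, 'qpos': array([ 1.51820158,  0.50176399, -0.42679508,  1.55131694,  0.22078341,
        1.13832388, -0.21029765]), 'qd': array([ 0.00170247, -0.0032998 , -0.00031662, -0.00189372,  0.00096664,
       -0.00011156,  0.00127392]), 'joint_efforts': array([-1.19524708e-02, -5.70799005e+01, -5.83916634e+00, -2.81743723e+01,
        1.04618567e-02,  5.59973472e-03,  6.50172660e-05]), 'position': array([ 0.20164181, -0.6172955 ,  0.23836762]), 'eef_rot': array([-8.75954754e-04,  9.87557568e-01,  1.57255433e-01, -1.03567297e-04]), 'force': array([ 0.17122762, -0.8018001 , -0.57285789]), 'moment': array([-0.00396707,  0.04727674, -0.05177612]), 'finger_force': 0.0, 'width': 0.08530715859949982}
```

View pics/scene0.png

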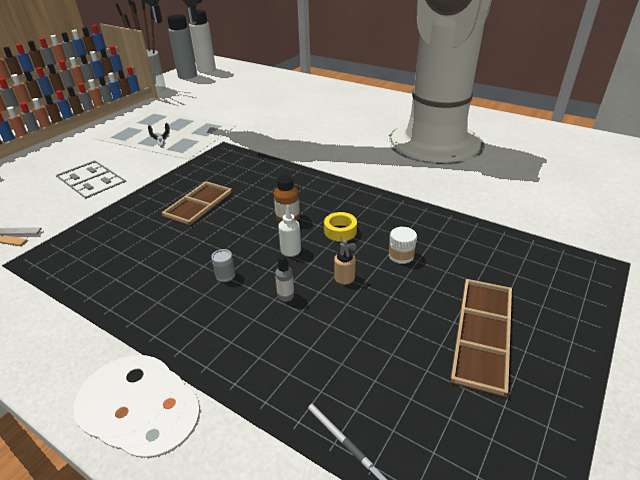

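View pics/top0.png

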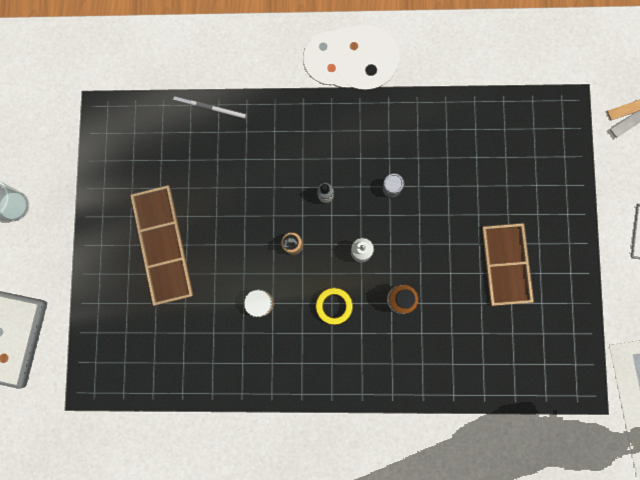

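The scene view shows the short tray at (197,202), the long tray at (485,335), and the items between: tin (223,265), dropper (285,280), glue (290,237), figure (345,265) and jar (402,245). In the top view: long tray (161,245), short tray (508,264), dropper (326,193), tin (394,184), figure (291,243), glue (362,250), jar (258,303), thinner (403,299), tape (334,306).

Run:
```python
import cv2
a=cv2.imread("pics/scene0.png")[170:310,205:425];cv2.imwrite("pics/sc.png",cv2.resize(a,None,fx=3.6,fy=3.6,interpolation=cv2.INTER_CUBIC))
a=cv2.imread("pics/top0.png")[170:330,230:430];cv2.imwrite("pics/tc.png",cv2.resize(a,None,fx=3.75,fy=3.75,interpolation=cv2.INTER_CUBIC))
```

```text
(no output)
```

View pics/sc.png

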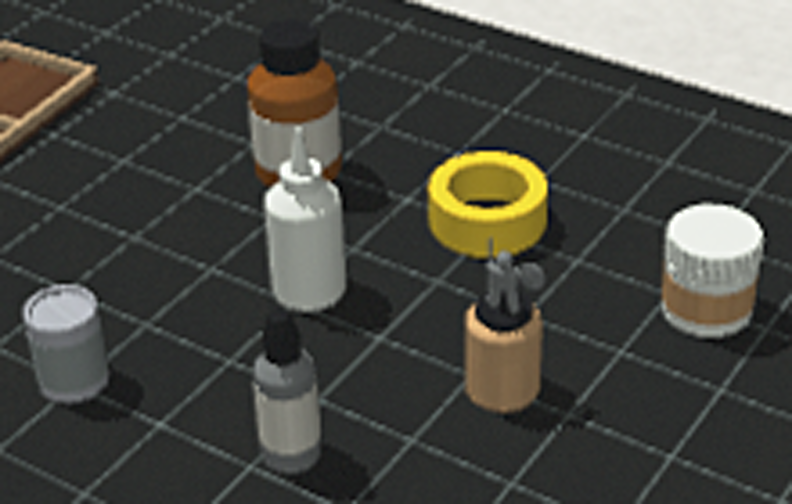

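View pics/tc.png

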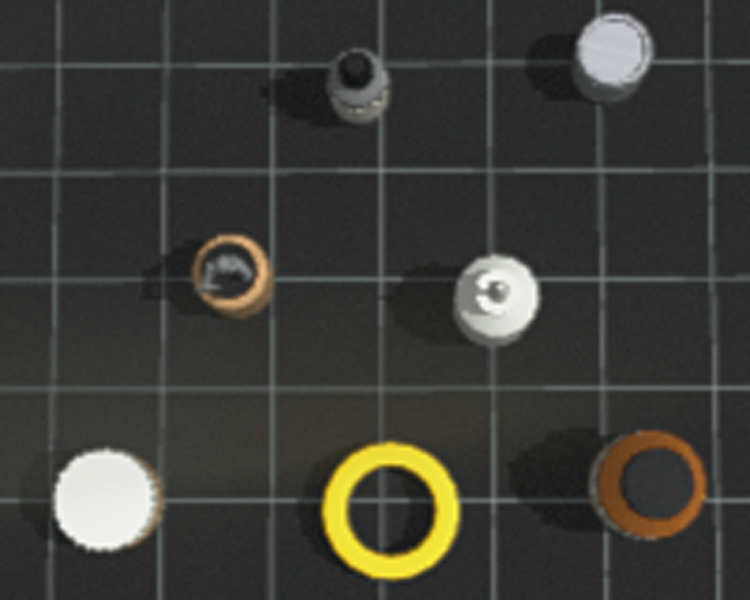

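The crops show the points to triangulate. Scene crop: lid tops of jar (714,234) and tin (60,307), tips of glue (298,128) and dropper (281,317), figure's handle top (503,313). Top crop: (104,500), (616,49), (496,292), (356,68) and (231,272).

```bash
cat > h.py <<'E'
from bench import robot
import cv2,numpy as np
def cam(n):
    m=robot.camera_model(n);R=cv2.Rodrigues(np.array(m["rvec"]))[0];return np.array(m["K"]),R,np.array(m["tvec"])
C={n:cam(n) for n in("scene","top")}
def plane(n,p,z):
    K,R,t=C[n];p=np.atleast_2d(p);d=(R.T@np.linalg.inv(K)@np.c_[p,np.ones(len(p))].T).T;c=-R.T@t
    return c+d*((z-c[2])/d[:,2])[:,None]
def tri(ps,pt):
    P=[C[n][0]@np.c_[C[n][1],C[n][2]] for n in("scene","top")]
    X=cv2.triangulatePoints(P[0],P[1],np.float64(ps).reshape(2,1),np.float64(pt).reshape(2,1))[:,0];X=X[:3]/X[3]
    e=[np.linalg.norm((q@np.r_[X,1])[:2]/(q@np.r_[X,1])[2]-p) for q,p in zip(P,(ps,pt))]
    return X,max(e)
def quad(img,x0,x1,y0,y1):
    h=cv2.cvtColor(img,cv2.COLOR_RGB2HSV);m=((h[...,0]>2)&(h[...,0]<25)&(h[...,1]>70)&(h[...,2]>35)).astype(np.uint8)
    k=np.zeros_like(m);k[y0:y1,x0:x1]=m[y0:y1,x0:x1];k=cv2.morphologyEx(k,cv2.MORPH_CLOSE,np.ones((5,5)))
    c=max(cv2.findContours(k,cv2.RETR_EXTERNAL,cv2.CHAIN_APPROX_NONE)[0],key=cv2.contourArea)
    return cv2.approxPolyDP(cv2.convexHull(c),0.04*cv2.arcLength(c,True),True)[:,0].astype(float)
def tray(n):
    q=plane("top",quad(robot.grab_frame("top"),*n),.014)[:,:2]
    c=q.mean(0);(_,sz,_)=cv2.minAreaRect(np.float32(q*1000));i=0 if np.linalg.norm(q[0]-q[1])>np.linalg.norm(q[1]-q[2]) else 1
    v=(q[(i+1)%4]-q[i])-(q[(i+3)%4]-q[(i+2)%4]);a=np.degrees(np.arctan2(v[1],v[0]))
    return q,c,sz,a
LT=(115,215,170,320);ST=(465,550,210,320)
E
python3 - <<'E'
from h import *
np.set_printoptions(precision=4,suppress=True)
S=lambda c:(np.array(c)+.5)/3.6-.5+[205,170]
T=lambda c:(np.array(c)+.5)/3.75-.5+[230,170]
for n,a,b in[("jar",(714,234),(104,500)),("tin",(60,307),(616,49)),("glue",(298,128),(496,292)),("drop",(281,317),(356,68)),("fig",(503,313),(231,272)),("thin",(290,33),(660,483)),("tape",(488,187),(391,511))]:
    print(n,*tri(S(a),T(b)))
sc=robot.grab_frame("scene")
for n,r,s in(("long",LT,(440,525,270,400)),("short",ST,(155,240,175,230))):
    q,c,sz,a=tray(r);print(n,q,c,sz,a)
    qs=quad(sc,*s);print("scene",qs,plane("scene",qs,.014)[:,:2])
from scipy.spatial.transform import Rotation as Ro
w=robot.get_state()["eef_rot"];print(Ro.from_quat(np.r_[w[1:],w[0]]).as_matrix())
E
```

```text
jar [0.4497 0.1197 0.0459] 0.3810040157061472
tin [ 0.6469 -0.1036  0.0445] 0.5270891301107573
glue [ 0.5351 -0.0492  0.0945] 0.44177142151302884
drop [0.6323 0.0097 0.0775] 0.4615045066761023
fig [0.5488 0.0655 0.045 ] 0.4417384179849843
thin [ 0.4563 -0.1148  0.0853] 0.826745668632118
tape [ 0.445  -0.004   0.0243] 0.4144750375231297
long [[0.6528 0.2825]
 [0.4633 0.2335]
 [0.4465 0.3012]
 [0.6356 0.3485]] [0.5495 0.2914] (195.69595336914062, 69.75411224365234) -165.74030912375943
scene [[466. 279.]
 [511. 288.]
 [505. 397.]
 [450. 382.]] [[0.4637 0.2378]
 [0.4477 0.3027]
 [0.6448 0.3486]
 [0.6594 0.2848]]
short [[ 0.5836 -0.3216]
 [ 0.4535 -0.3326]
 [ 0.4469 -0.2638]
 [ 0.5771 -0.2533]] [ 0.5153 -0.2928] (131.27748107910156, 69.09989166259766) -175.28270023369043
scene [[231. 188.]
 [191. 225.]
 [162. 215.]
 [205. 181.]] [[ 0.4457 -0.2647]
 [ 0.5844 -0.2402]
 [ 0.5896 -0.3117]
 [ 0.4526 -0.3313]]
[[ 0.9505  0.3106 -0.0002]
 [ 0.3106 -0.9505  0.0009]
 [ 0.0001 -0.0009 -1.    ]]
```

step_arm:
  series:
    - {"claw":1,"roll":0.3}
    - {"roll":0.3}
    - {"dx":0.1,"dy":-0.06}
    - {"dx":0.1,"dy":-0.06}
    - {"dx":0.1,"dy":-0.06}
    - {"dx":0.1,"dy":-0.06}
    - {"dx":0.1,"dy":-0.06}
    - {"dy":-0.12}
    - {"dy":-0.12}
    - {"dy":-0.12}
    - {"dy":-0.12}
    - {"dy":-0.12}
  squeeze: 30

```text
$.series[0]: bad value
```

step_arm:
  series:
    - {"claw":1.0,"dx":0.0,"dy":0.0,"dz":0.0,"roll":0.3}
    - {"claw":1.0,"dx":0.0,"dy":0.0,"dz":0.0,"roll":0.3}
    - {"claw":1.0,"dx":0.1,"dy":-0.06,"dz":0.0,"roll":0.0}
    - {"claw":1.0,"dx":0.1,"dy":-0.06,"dz":0.0,"roll":0.0}
    - {"claw":1.0,"dx":0.1,"dy":-0.06,"dz":0.0,"roll":0.0}
    - {"claw":1.0,"dx":0.1,"dy":-0.06,"dz":0.0,"roll":0.0}
    - {"claw":1.0,"dx":0.1,"dy":-0.06,"dz":0.0,"roll":0.0}
    - {"claw":1.0,"dx":0.0,"dy":-0.12,"dz":0.0,"roll":0.0}
    - {"claw":1.0,"dx":0.0,"dy":-0.12,"dz":0.0,"roll":0.0}
    - {"claw":1.0,"dx":0.0,"dy":-0.12,"dz":0.0,"roll":0.0}
  squeeze: 30

```text
t: 1.5
position: [0.4514, -0.2853, 0.2392]
eef_rot: [-0.0, 1.0, 0.001, 0.0]
force: [1.7, -0.2, 0.5]
width: 0.0853
finger_force: 0.0
```

step_arm:
  series:
    - {"claw":1.0,"dx":0.0,"dy":-0.116,"dz":0.0,"roll":0.0}
    - {"claw":1.0,"dx":0.0,"dy":-0.116,"dz":0.0,"roll":0.0}
    - {"claw":1.0,"dx":0.0,"dy":-0.116,"dz":0.0,"roll":0.0}
    - {"claw":1.0,"dx":0.0,"dy":-0.116,"dz":0.0,"roll":0.0}
    - {"claw":1.0,"dx":0.0,"dy":-0.116,"dz":0.0,"roll":0.0}
    - {"claw":1.0,"dx":-0.002,"dy":-0.116,"dz":0.0,"roll":0.0}
    - {"claw":1.0,"dx":-0.002,"dy":-0.116,"dz":0.1,"roll":0.0}
    - {"claw":1.0,"dx":0.0,"dy":0.0,"dz":0.1,"roll":0.0}
    - {"claw":1.0,"dx":0.0,"dy":0.0,"dz":0.06,"roll":0.0}
    - {"claw":1.0,"dx":0.0,"dy":0.0,"dz":0.0,"roll":0.0}
  squeeze: 30

```text
t: 2.75
position: [0.4469, 0.1077, 0.1167]
eef_rot: [0.0, 1.0, 0.001, -0.002]
force: [0.2, 0.2, 0.9]
width: 0.0853
finger_force: 0.0
```

step_arm:
  series:
    - {"claw":1.0,"dx":0.0,"dy":0.0,"dz":0.0,"roll":0.0}
    - {"claw":1.0,"dx":0.0,"dy":0.0,"dz":0.0,"roll":0.0}
  squeeze: 30

```text
t: 3.0
position: [0.4502, 0.108, 0.12]
eef_rot: [-0.0, 1.0, 0.001, 0.002]
force: [0.3, -0.3, -0.0]
width: 0.0857
finger_force: 0.0
```

step_arm:
  series:
    - {"claw":1.0,"dx":0.0,"dy":-0.023,"dz":0.0,"roll":0.0}
    - {"claw":1.0,"dx":0.0,"dy":0.0,"dz":0.06,"roll":0.0}
    - {"claw":1.0,"dx":0.0,"dy":0.0,"dz":0.06,"roll":0.0}
    - {"claw":1.0,"dx":0.0,"dy":0.0,"dz":0.05,"roll":0.0}
    - {"claw":1.0,"dx":0.0,"dy":0.0,"dz":0.026,"roll":0.0}
    - {"claw":1.0,"dx":0.0,"dy":0.0,"dz":0.0,"roll":0.0}
    - {"claw":0.0,"dx":0.0,"dy":0.0,"dz":0.0,"roll":0.0}
    - {"claw":0.0,"dx":0.0,"dy":0.0,"dz":0.0,"roll":0.0}
    - {"claw":0.0,"dx":0.0,"dy":0.0,"dz":0.0,"roll":0.0}
    - {"claw":0.0,"dx":0.0,"dy":0.0,"dz":0.0,"roll":0.0}
    - {"claw":0.0,"dx":0.0,"dy":0.0,"dz":0.0,"roll":0.0}
  squeeze: 30

```text
t: 4.38
position: [0.4496, 0.1195, 0.0214]
eef_rot: [0.0, 1.0, 0.001, 0.001]
force: [-0.5, -0.7, 6.3]
width: 0.0435
finger_force: 30.0
```

step_arm:
  series:
    - {"claw":0.0,"dx":0.0,"dy":0.0,"dz":-0.04,"roll":0.0}
    - {"claw":0.0,"dx":0.0,"dy":0.0,"dz":-0.08,"roll":0.0}
    - {"claw":0.0,"dx":0.035,"dy":0.0,"dz":-0.08,"roll":0.0}
    - {"claw":0.0,"dx":0.034,"dy":0.04,"dz":-0.08,"roll":0.0}
    - {"claw":0.0,"dx":0.0,"dy":0.08,"dz":0.0,"roll":0.0}
    - {"claw":0.0,"dx":0.0,"dy":0.1,"dz":0.0,"roll":0.0}
    - {"claw":0.0,"dx":0.0,"dy":0.1,"dz":0.0,"roll":0.0}
    - {"claw":0.0,"dx":0.0,"dy":0.1,"dz":0.0,"roll":0.0}
    - {"claw":0.0,"dx":0.0,"dy":0.1,"dz":0.0,"roll":0.0}
    - {"claw":0.0,"dx":0.0,"dy":0.1,"dz":0.0,"roll":0.0}
    - {"claw":0.0,"dx":0.0,"dy":0.1,"dz":0.0,"roll":0.0}
    - {"claw":0.0,"dx":0.0,"dy":0.1,"dz":0.0,"roll":0.0}
  squeeze: 30

```text
t: 5.88
position: [0.4836, -0.2922, 0.1608]
eef_rot: [0.0, 1.0, 0.001, 0.0]
force: [1.1, 0.5, -0.5]
width: 0.0433
finger_force: 30.9
```

step_arm:
  series:
    - {"claw":0.0,"dx":0.0,"dy":0.0,"dz":0.0,"roll":0.0}
    - {"claw":0.0,"dx":0.0,"dy":0.0,"dz":0.0,"roll":0.0}
    - {"claw":0.0,"dx":0.0,"dy":0.0,"dz":0.0,"roll":0.0}
  squeeze: 30

```text
t: 6.25
position: [0.4843, -0.2888, 0.1606]
eef_rot: [-0.0, 1.0, 0.002, 0.0]
force: [-0.2, 0.2, -0.1]
width: 0.0433
finger_force: 30.9
```

step_arm:
  series:
    - {"claw":0.0,"dx":0.0,"dy":0.011,"dz":0.06,"roll":0.0}
    - {"claw":0.0,"dx":0.0,"dy":0.0,"dz":0.08,"roll":0.0}
    - {"claw":0.0,"dx":0.0,"dy":0.0,"dz":0.07,"roll":0.0}
    - {"claw":0.0,"dx":0.0,"dy":0.0,"dz":0.04,"roll":0.0}
    - {"claw":0.0,"dx":0.0,"dy":0.0,"dz":0.012,"roll":0.0}
    - {"claw":0.0,"dx":0.0,"dy":0.0,"dz":0.004,"roll":0.0}
    - {"claw":0.0,"dx":0.0,"dy":0.0,"dz":0.0,"roll":0.0}
    - {"claw":0.0,"dx":0.0,"dy":0.0,"dz":0.0,"roll":0.0}
  squeeze: 30

```text
t: 7.25
position: [0.4847, -0.2965, 0.0285]
eef_rot: [0.001, 1.0, 0.001, 0.001]
force: [-0.1, 0.3, -1.0]
width: 0.0431
finger_force: 31.0
```

Run:
```python
from h import *
a=robot.grab_frame("scene")[:,:,::-1][130:270,120:320];cv2.imwrite("pics/p1.png",cv2.resize(a,None,fx=3,fy=3))
```

```text
(no output)
```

View pics/p1.png

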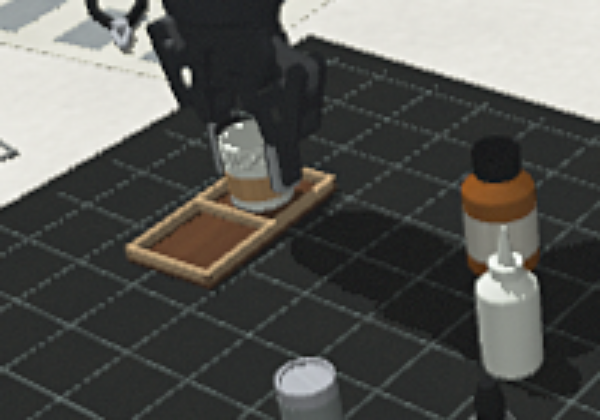

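The jar hangs over the robot-side compartment of the short tray (jar base at crop (262,205)), clear of the divider at (235,215). I'll lower it to contact.

step_arm:
  series:
    - {"claw":0.0,"dx":0.0,"dy":0.0,"dz":0.003,"roll":0.0}
    - {"claw":0.0,"dx":0.0,"dy":0.0,"dz":0.003,"roll":0.0}
    - {"claw":0.0,"dx":0.0,"dy":0.0,"dz":0.0,"roll":0.0}
    - {"claw":0.0,"dx":0.0,"dy":0.0,"dz":0.0,"roll":0.0}
  squeeze: 30

```text
t: 7.8
position: [0.4842, -0.2963, 0.0255]
eef_rot: [0.0, 1.0, 0.001, 0.0]
force: [-2.9, 1.4, 8.2]
width: 0.0431
finger_force: 31.9
```

step_arm:
  series:
    - {"claw":0.75,"dx":0.0,"dy":0.0,"dz":0.0,"roll":0.0}
    - {"claw":0.75,"dx":0.0,"dy":0.0,"dz":0.0,"roll":0.0}
    - {"claw":0.75,"dx":0.0,"dy":0.0,"dz":0.0,"roll":0.0}
    - {"claw":0.75,"dx":0.0,"dy":0.0,"dz":-0.04,"roll":0.0}
    - {"claw":1.0,"dx":0.0,"dy":0.0,"dz":-0.08,"roll":0.0}
    - {"claw":1.0,"dx":0.0,"dy":0.0,"dz":-0.1,"roll":0.0}
    - {"claw":1.0,"dx":0.034,"dy":-0.08,"dz":-0.05,"roll":0.0}
    - {"claw":1.0,"dx":0.034,"dy":-0.1,"dz":0.0,"roll":0.0}
    - {"claw":1.0,"dx":0.034,"dy":-0.1,"dz":0.0,"roll":0.0}
    - {"claw":1.0,"dx":0.0,"dy":-0.1,"dz":0.0,"roll":0.0}
    - {"claw":1.0,"dx":0.0,"dy":-0.1,"dz":0.0,"roll":0.0}
    - {"claw":1.0,"dx":0.0,"dy":-0.014,"dz":0.0,"roll":0.0}
  squeeze: 30

```text
t: 9.3
position: [0.5349, -0.0437, 0.1612]
eef_rot: [-0.001, 1.0, 0.005, 0.001]
force: [-0.5, -0.1, -0.1]
width: 0.0855
finger_force: 0.0
```

step_arm:
  series:
    - {"claw":1.0,"dx":0.0,"dy":0.0,"dz":0.0,"roll":0.0}
    - {"claw":1.0,"dx":0.0,"dy":0.0,"dz":0.0,"roll":0.0}
  squeeze: 30

```text
t: 9.55
position: [0.5347, -0.051, 0.1598]
eef_rot: [0.001, 1.0, -0.0, 0.0]
force: [-0.6, -0.3, -0.2]
width: 0.0853
finger_force: 0.0
```

step_arm:
  series:
    - {"claw":1.0,"dx":0.0,"dy":-0.003,"dz":0.06,"roll":0.0}
    - {"claw":1.0,"dx":0.0,"dy":0.0,"dz":0.08,"roll":0.0}
    - {"claw":1.0,"dx":0.0,"dy":0.0,"dz":0.07,"roll":0.0}
    - {"claw":1.0,"dx":0.0,"dy":0.0,"dz":0.038,"roll":0.0}
    - {"claw":1.0,"dx":0.0,"dy":0.0,"dz":0.0,"roll":0.0}
    - {"claw":0.0,"dx":0.0,"dy":0.0,"dz":0.0,"roll":0.0}
    - {"claw":0.0,"dx":0.0,"dy":0.0,"dz":0.0,"roll":0.0}
    - {"claw":0.0,"dx":0.0,"dy":0.0,"dz":0.0,"roll":0.0}
    - {"claw":0.0,"dx":0.0,"dy":0.0,"dz":0.0,"roll":0.0}
    - {"claw":0.0,"dx":0.0,"dy":0.0,"dz":0.0,"roll":0.0}
  squeeze: 30

```text
t: 10.8
position: [0.5355, -0.0476, 0.0367]
eef_rot: [0.0, 1.0, 0.001, 0.001]
force: [-1.4, -1.0, 6.3]
width: 0.0352
finger_force: 29.7
```

Run:
```python
from h import *
np.set_printoptions(precision=4,suppress=True)
f=robot.grab_frame("top");cv2.imwrite("pics/t1.png",f[:,:,::-1])
q,c,sz,a=tray(ST);print(q,c,sz,a)
```

```text
[[ 0.5836 -0.3216]
 [ 0.4535 -0.3326]
 [ 0.4469 -0.272 ]
 [ 0.5771 -0.2533]] [ 0.5153 -0.2949] (131.3166046142578, 68.62128448486328) -173.49947837324558
```

View pics/t1.png

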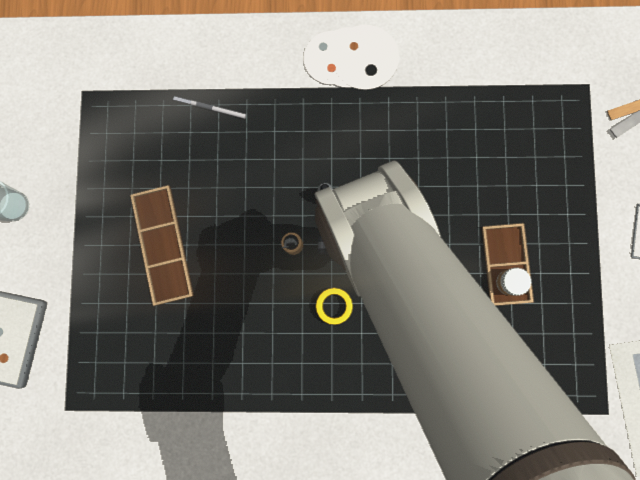

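The jar stands in the lower compartment of the short tray at (517,281), and the tray hasn't moved.

step_arm:
  series:
    - {"claw":0.0,"dx":0.0,"dy":0.0,"dz":-0.04,"roll":0.0}
    - {"claw":0.0,"dx":0.0,"dy":0.0,"dz":-0.08,"roll":0.0}
    - {"claw":0.0,"dx":0.025,"dy":0.0,"dz":-0.08,"roll":0.0}
    - {"claw":0.0,"dx":0.0,"dy":0.06,"dz":0.0,"roll":0.0}
    - {"claw":0.0,"dx":0.0,"dy":0.1,"dz":0.0,"roll":0.0}
    - {"claw":0.0,"dx":0.0,"dy":0.1,"dz":0.0,"roll":0.0}
    - {"claw":0.0,"dx":0.0,"dy":0.1,"dz":0.0,"roll":0.0}
    - {"claw":0.0,"dx":0.0,"dy":0.1,"dz":0.0,"roll":0.0}
    - {"claw":0.0,"dx":0.0,"dy":0.024,"dz":0.0,"roll":0.0}
    - {"claw":0.0,"dx":0.0,"dy":0.0,"dz":0.0,"roll":0.0}
    - {"claw":0.0,"dx":0.0,"dy":0.0,"dz":0.0,"roll":0.0}
  squeeze: 30

```text
t: 12.28
position: [0.5481, -0.287, 0.1361]
eef_rot: [-0.001, 1.0, 0.002, 0.0]
force: [0.3, 1.1, -0.5]
width: 0.0348
finger_force: 30.3
```

step_arm:
  series:
    - {"claw":0.0,"dx":0.0,"dy":0.004,"dz":0.06,"roll":0.0}
    - {"claw":0.0,"dx":0.0,"dy":0.0,"dz":0.07,"roll":0.0}
    - {"claw":0.0,"dx":0.0,"dy":0.0,"dz":0.04,"roll":0.0}
    - {"claw":0.0,"dx":0.0,"dy":0.0,"dz":0.012,"roll":0.0}
    - {"claw":0.0,"dx":0.0,"dy":0.0,"dz":0.0,"roll":0.0}
    - {"claw":0.0,"dx":0.0,"dy":0.0,"dz":0.004,"roll":0.0}
    - {"claw":0.0,"dx":0.0,"dy":0.0,"dz":0.003,"roll":0.0}
    - {"claw":0.0,"dx":0.0,"dy":0.0,"dz":0.002,"roll":0.0}
    - {"claw":0.0,"dx":0.0,"dy":0.0,"dz":0.0,"roll":0.0}
    - {"claw":0.0,"dx":0.0,"dy":0.0,"dz":0.0,"roll":0.0}
  squeeze: 30

```text
t: 13.52
position: [0.5478, -0.2918, 0.0408]
eef_rot: [0.0, 1.0, 0.001, 0.0]
force: [-1.8, -0.5, 4.8]
width: 0.0348
finger_force: 30.9
```

step_arm:
  series:
    - {"claw":0.7,"dx":0.0,"dy":0.0,"dz":0.0,"roll":0.0}
    - {"claw":0.7,"dx":0.0,"dy":0.0,"dz":0.0,"roll":0.0}
    - {"claw":0.7,"dx":0.0,"dy":0.0,"dz":0.0,"roll":0.0}
    - {"claw":0.7,"dx":0.0,"dy":0.0,"dz":-0.04,"roll":0.0}
    - {"claw":1.0,"dx":0.0,"dy":0.0,"dz":-0.1,"roll":0.0}
    - {"claw":1.0,"dx":0.0,"dy":0.0,"dz":-0.1,"roll":0.0}
    - {"claw":1.0,"dx":0.04,"dy":-0.076,"dz":0.0,"roll":0.0}
    - {"claw":1.0,"dx":0.04,"dy":-0.076,"dz":0.0,"roll":0.0}
    - {"claw":1.0,"dx":0.04,"dy":-0.076,"dz":0.0,"roll":0.0}
    - {"claw":1.0,"dx":0.04,"dy":-0.076,"dz":0.0,"roll":0.0}
    - {"claw":1.0,"dx":0.038,"dy":-0.072,"dz":0.0,"roll":0.0}
    - {"claw":1.0,"dx":0.0,"dy":0.0,"dz":0.0,"roll":0.0}
  squeeze: 30

```text
t: 15.02
position: [0.648, -0.0972, 0.162]
eef_rot: [-0.001, 1.0, 0.004, 0.001]
force: [0.2, 0.7, -0.1]
width: 0.0854
finger_force: 0.0
```

step_arm:
  series:
    - {"claw":1.0,"dx":0.0,"dy":0.0,"dz":0.0,"roll":0.0}
  squeeze: 30

```text
t: 15.15
position: [0.6463, -0.1037, 0.1609]
eef_rot: [0.0, 1.0, 0.001, 0.0]
force: [-0.8, -0.8, -0.2]
width: 0.085
finger_force: 0.0
```

Run:
```python
from h import *
a=robot.grab_frame("scene")[:,:,::-1];cv2.imwrite("pics/p2.png",a)
```

```text
(no output)
```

View pics/p2.png

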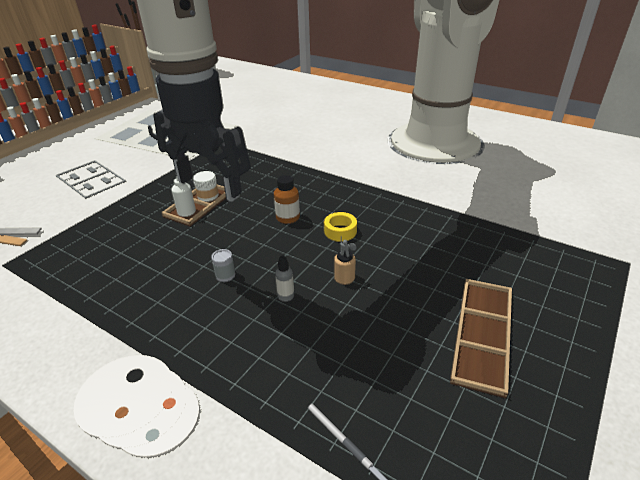

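Glue (183,195) and jar (205,185) stand upright in the short tray, the tray is unmoved, and the gripper is above the tin.

step_arm:
  series:
    - {"claw":1.0,"dx":0.0,"dy":0.0,"dz":0.06,"roll":0.0}
    - {"claw":1.0,"dx":0.0,"dy":0.0,"dz":0.08,"roll":0.0}
    - {"claw":1.0,"dx":0.0,"dy":0.0,"dz":0.08,"roll":0.0}
    - {"claw":1.0,"dx":0.0,"dy":0.0,"dz":0.06,"roll":0.0}
    - {"claw":1.0,"dx":0.0,"dy":0.0,"dz":0.0,"roll":0.0}
    - {"claw":0.0,"dx":0.0,"dy":0.0,"dz":0.0,"roll":0.0}
    - {"claw":0.0,"dx":0.0,"dy":0.0,"dz":0.0,"roll":0.0}
    - {"claw":0.0,"dx":0.0,"dy":0.0,"dz":0.0,"roll":0.0}
    - {"claw":0.0,"dx":0.0,"dy":0.0,"dz":0.0,"roll":0.0}
    - {"claw":0.0,"dx":0.0,"dy":0.0,"dz":0.0,"roll":0.0}
    - {"claw":0.0,"dx":0.0,"dy":0.0,"dz":0.0,"roll":0.0}
  squeeze: 30

```text
t: 16.58
position: [0.6473, -0.1035, 0.0216]
eef_rot: [0.0, 1.0, 0.001, 0.001]
force: [-1.1, -0.4, 7.0]
width: 0.0311
finger_force: 29.8
```

step_arm:
  series:
    - {"claw":0.0,"dx":0.0,"dy":0.0,"dz":-0.04,"roll":0.0}
    - {"claw":0.0,"dx":0.0,"dy":0.0,"dz":-0.08,"roll":0.0}
    - {"claw":0.0,"dx":0.0,"dy":0.0,"dz":-0.08,"roll":0.0}
    - {"claw":0.0,"dx":0.0,"dy":-0.04,"dz":-0.08,"roll":0.0}
    - {"claw":0.0,"dx":0.0,"dy":-0.1,"dz":0.0,"roll":0.0}
    - {"claw":0.0,"dx":-0.01,"dy":-0.1,"dz":0.0,"roll":0.0}
    - {"claw":0.0,"dx":-0.01,"dy":-0.1,"dz":0.0,"roll":0.0}
    - {"claw":0.0,"dx":-0.01,"dy":-0.1,"dz":0.0,"roll":0.0}
    - {"claw":0.0,"dx":-0.01,"dy":-0.1,"dz":0.0,"roll":0.0}
    - {"claw":0.0,"dx":-0.01,"dy":-0.1,"dz":0.0,"roll":0.0}
    - {"claw":0.0,"dx":-0.01,"dy":-0.1,"dz":0.0,"roll":0.0}
    - {"claw":0.0,"dx":-0.01,"dy":-0.08,"dz":0.0,"roll":0.0}
  squeeze: 30

```text
t: 18.08
position: [0.6098, 0.3096, 0.1615]
eef_rot: [-0.001, 1.0, 0.002, 0.0]
force: [0.4, 1.1, -0.4]
width: 0.0312
finger_force: 29.8
```

step_arm:
  series:
    - {"claw":0.0,"dx":0.0,"dy":0.0,"dz":0.0,"roll":0.0}
    - {"claw":0.0,"dx":0.0,"dy":0.0,"dz":0.0,"roll":0.0}
    - {"claw":0.0,"dx":0.0,"dy":0.0,"dz":0.0,"roll":0.0}
  squeeze: 30

```text
t: 18.45
position: [0.6114, 0.3045, 0.1603]
eef_rot: [0.001, 1.0, -0.0, 0.0]
force: [0.0, 0.4, -0.5]
width: 0.0312
finger_force: 29.9
```

step_arm:
  series:
    - {"claw":0.0,"dx":0.003,"dy":-0.006,"dz":0.06,"roll":0.0}
    - {"claw":0.0,"dx":0.0,"dy":0.0,"dz":0.08,"roll":0.0}
    - {"claw":0.0,"dx":0.0,"dy":0.0,"dz":0.08,"roll":0.0}
    - {"claw":0.0,"dx":0.0,"dy":0.0,"dz":0.03,"roll":0.0}
    - {"claw":0.0,"dx":0.0,"dy":0.0,"dz":0.01,"roll":0.0}
    - {"claw":0.0,"dx":0.0,"dy":0.0,"dz":0.0,"roll":0.0}
    - {"claw":0.0,"dx":0.0,"dy":0.0,"dz":0.004,"roll":0.0}
    - {"claw":0.0,"dx":0.0,"dy":0.0,"dz":0.003,"roll":0.0}
    - {"claw":0.0,"dx":0.0,"dy":0.0,"dz":0.002,"roll":0.0}
    - {"claw":0.0,"dx":0.0,"dy":0.0,"dz":0.0,"roll":0.0}
    - {"claw":0.0,"dx":0.0,"dy":0.0,"dz":0.0,"roll":0.0}
  squeeze: 30

```text
t: 19.82
position: [0.6121, 0.3097, 0.0256]
eef_rot: [-0.0, 1.0, 0.001, 0.0]
force: [-0.1, -0.0, 1.3]
width: 0.0314
finger_force: 29.9
```

step_arm:
  series:
    - {"claw":0.7,"dx":0.0,"dy":0.0,"dz":0.0,"roll":0.0}
    - {"claw":0.7,"dx":0.0,"dy":0.0,"dz":0.0,"roll":0.0}
    - {"claw":0.7,"dx":0.0,"dy":0.0,"dz":0.0,"roll":0.0}
    - {"claw":0.7,"dx":0.0,"dy":0.0,"dz":-0.04,"roll":0.0}
    - {"claw":1.0,"dx":0.0,"dy":0.0,"dz":-0.11,"roll":0.0}
    - {"claw":1.0,"dx":0.0,"dy":0.0,"dz":-0.12,"roll":0.0}
    - {"claw":1.0,"dx":-0.026,"dy":0.088,"dz":0.0,"roll":0.0}
    - {"claw":1.0,"dx":-0.025,"dy":0.1,"dz":0.0,"roll":0.0}
    - {"claw":1.0,"dx":-0.025,"dy":0.1,"dz":0.0,"roll":0.0}
    - {"claw":1.0,"dx":-0.025,"dy":0.1,"dz":0.0,"roll":0.0}
    - {"claw":1.0,"dx":-0.025,"dy":0.1,"dz":0.0,"roll":0.0}
    - {"claw":1.0,"dx":0.0,"dy":0.0,"dz":0.0,"roll":0.0}
  squeeze: 30

```text
t: 21.32
position: [0.5492, 0.0596, 0.1614]
eef_rot: [0.002, 1.0, -0.003, 0.0]
force: [0.5, 0.3, 0.8]
width: 0.0849
finger_force: 0.0
```

step_arm:
  series:
    - {"claw":1.0,"dx":0.0,"dy":0.0,"dz":0.0,"roll":0.0}
    - {"claw":1.0,"dx":0.0,"dy":0.0,"dz":0.0,"roll":0.0}
  squeeze: 30

```text
t: 21.58
position: [0.5499, 0.0675, 0.1613]
eef_rot: [-0.0, 1.0, 0.002, 0.001]
force: [-0.3, -0.1, 0.6]
width: 0.0853
finger_force: 0.0
```

Run:
```python
from h import *
a=robot.grab_frame("scene")[:,:,::-1];cv2.imwrite("pics/p3.png",a)
```

```text
(no output)
```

View pics/p3.png

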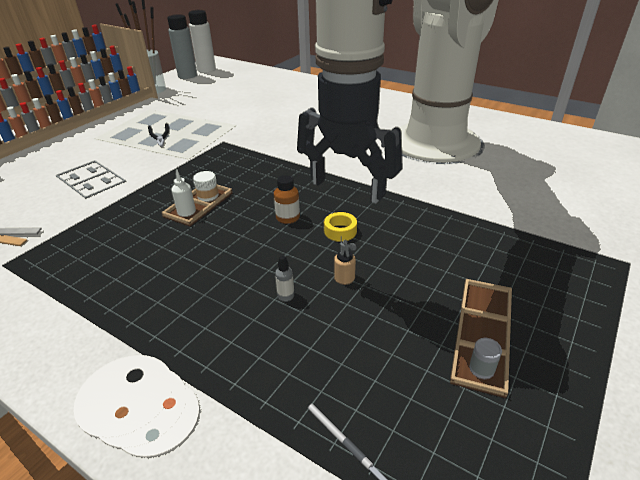

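The tin stands upright in the long tray's far compartment at (486,357). Next is the figure.

step_arm:
  series:
    - {"claw":1.0,"dx":-0.002,"dy":0.003,"dz":0.06,"roll":0.0}
    - {"claw":1.0,"dx":0.0,"dy":0.0,"dz":0.08,"roll":0.0}
    - {"claw":1.0,"dx":0.0,"dy":0.0,"dz":0.08,"roll":0.0}
    - {"claw":1.0,"dx":0.0,"dy":0.0,"dz":0.058,"roll":0.0}
    - {"claw":1.0,"dx":0.0,"dy":0.0,"dz":0.0,"roll":0.0}
    - {"claw":0.0,"dx":0.0,"dy":0.0,"dz":0.0,"roll":0.0}
    - {"claw":0.0,"dx":0.0,"dy":0.0,"dz":0.0,"roll":0.0}
    - {"claw":0.0,"dx":0.0,"dy":0.0,"dz":0.0,"roll":0.0}
    - {"claw":0.0,"dx":0.0,"dy":0.0,"dz":0.0,"roll":0.0}
    - {"claw":0.0,"dx":0.0,"dy":0.0,"dz":0.0,"roll":0.0}
    - {"claw":0.0,"dx":0.0,"dy":0.0,"dz":0.0,"roll":0.0}
  squeeze: 30

```text
t: 23.0
position: [0.5495, 0.0642, 0.0229]
eef_rot: [0.0, 1.0, 0.001, 0.001]
force: [-0.9, -0.0, 7.0]
width: 0.0329
finger_force: 29.6
```

step_arm:
  series:
    - {"claw":0.0,"dx":0.0,"dy":0.0,"dz":-0.04,"roll":0.0}
    - {"claw":0.0,"dx":0.0,"dy":0.0,"dz":-0.08,"roll":0.0}
    - {"claw":0.0,"dx":0.0,"dy":-0.024,"dz":-0.1,"roll":0.0}
    - {"claw":0.0,"dx":-0.021,"dy":-0.08,"dz":0.0,"roll":0.0}
    - {"claw":0.0,"dx":-0.025,"dy":-0.08,"dz":0.0,"roll":0.0}
    - {"claw":0.0,"dx":-0.025,"dy":-0.08,"dz":0.0,"roll":0.0}
    - {"claw":0.0,"dx":-0.025,"dy":-0.08,"dz":0.0,"roll":0.0}
    - {"claw":0.0,"dx":-0.025,"dy":-0.08,"dz":0.0,"roll":0.0}
    - {"claw":0.0,"dx":0.0,"dy":0.0,"dz":0.0,"roll":0.0}
    - {"claw":0.0,"dx":0.0,"dy":0.0,"dz":0.0,"roll":0.0}
    - {"claw":0.0,"dx":0.0,"dy":0.0,"dz":0.0,"roll":0.0}
  squeeze: 30

```text
t: 24.38
position: [0.4884, 0.2743, 0.1317]
eef_rot: [0.0, 1.0, -0.0, 0.0]
force: [0.3, -0.8, -0.6]
width: 0.0329
finger_force: 30.1
```

step_arm:
  series:
    - {"claw":0.0,"dx":0.001,"dy":-0.003,"dz":0.06,"roll":0.0}
    - {"claw":0.0,"dx":0.0,"dy":0.0,"dz":0.08,"roll":0.0}
    - {"claw":0.0,"dx":0.0,"dy":0.0,"dz":0.05,"roll":0.0}
    - {"claw":0.0,"dx":0.0,"dy":0.0,"dz":0.01,"roll":0.0}
    - {"claw":0.0,"dx":0.0,"dy":0.0,"dz":0.0,"roll":0.0}
    - {"claw":0.0,"dx":0.0,"dy":0.0,"dz":0.004,"roll":0.0}
    - {"claw":0.0,"dx":0.0,"dy":0.0,"dz":0.003,"roll":0.0}
    - {"claw":0.0,"dx":0.0,"dy":0.0,"dz":0.003,"roll":0.0}
    - {"claw":0.0,"dx":0.0,"dy":0.0,"dz":0.0,"roll":0.0}
    - {"claw":0.0,"dx":0.0,"dy":0.0,"dz":0.0,"roll":0.0}
  squeeze: 30

```text
t: 25.62
position: [0.4885, 0.2775, 0.0269]
eef_rot: [-0.0, 1.0, 0.001, 0.0]
force: [-0.5, -1.3, 3.5]
width: 0.0329
finger_force: 30.5
```

step_arm:
  series:
    - {"claw":0.7,"dx":0.0,"dy":0.0,"dz":0.0,"roll":0.0}
    - {"claw":0.7,"dx":0.0,"dy":0.0,"dz":0.0,"roll":0.0}
    - {"claw":0.7,"dx":0.0,"dy":0.0,"dz":0.0,"roll":0.0}
    - {"claw":0.7,"dx":0.0,"dy":0.0,"dz":-0.04,"roll":0.0}
    - {"claw":1.0,"dx":0.0,"dy":0.0,"dz":-0.11,"roll":0.0}
    - {"claw":1.0,"dx":0.0,"dy":0.0,"dz":-0.12,"roll":0.0}
    - {"claw":1.0,"dx":0.048,"dy":0.09,"dz":0.0,"roll":0.0}
    - {"claw":1.0,"dx":0.048,"dy":0.09,"dz":0.0,"roll":0.0}
    - {"claw":1.0,"dx":0.048,"dy":0.09,"dz":0.0,"roll":0.0}
    - {"claw":1.0,"dx":0.048,"dy":0.09,"dz":0.0,"roll":0.0}
    - {"claw":1.0,"dx":0.048,"dy":0.09,"dz":0.0,"roll":0.0}
    - {"claw":1.0,"dx":0.048,"dy":0.086,"dz":0.0,"roll":0.0}
  squeeze: 30

```text
t: 27.12
position: [0.6334, 0.0082, 0.1632]
eef_rot: [-0.0, 1.0, 0.001, 0.001]
force: [1.0, 0.2, 0.6]
width: 0.0851
finger_force: 0.0
```

step_arm:
  series:
    - {"claw":1.0,"dx":0.0,"dy":0.0,"dz":0.0,"roll":0.0}
    - {"claw":1.0,"dx":0.0,"dy":0.0,"dz":0.0,"roll":0.0}
    - {"claw":1.0,"dx":0.0,"dy":0.0,"dz":0.0,"roll":0.0}
  squeeze: 30

```text
t: 27.5
position: [0.632, 0.0118, 0.1622]
eef_rot: [-0.0, 1.0, 0.002, 0.0]
force: [-0.3, 0.7, -0.6]
width: 0.0853
finger_force: 0.0
```

step_arm:
  series:
    - {"claw":1.0,"dx":0.0,"dy":0.003,"dz":0.06,"roll":0.0}
    - {"claw":1.0,"dx":0.0,"dy":0.0,"dz":0.08,"roll":0.0}
    - {"claw":1.0,"dx":0.0,"dy":0.0,"dz":0.08,"roll":0.0}
    - {"claw":1.0,"dx":0.0,"dy":0.0,"dz":0.054,"roll":0.0}
    - {"claw":1.0,"dx":0.0,"dy":0.0,"dz":0.0,"roll":0.0}
    - {"claw":0.0,"dx":0.0,"dy":0.0,"dz":0.0,"roll":0.0}
    - {"claw":0.0,"dx":0.0,"dy":0.0,"dz":0.0,"roll":0.0}
    - {"claw":0.0,"dx":0.0,"dy":0.0,"dz":0.0,"roll":0.0}
    - {"claw":0.0,"dx":0.0,"dy":0.0,"dz":0.0,"roll":0.0}
    - {"claw":0.0,"dx":0.0,"dy":0.0,"dz":0.0,"roll":0.0}
    - {"claw":0.0,"dx":0.0,"dy":0.0,"dz":0.0,"roll":0.0}
  squeeze: 30

```text
t: 28.88
position: [0.6333, 0.0082, 0.0257]
eef_rot: [0.0, 1.0, 0.001, 0.001]
force: [-1.2, -0.0, 6.4]
width: 0.0249
finger_force: 30.3
```

Run:
```python
from h import *
np.set_printoptions(precision=4,suppress=True)
f=robot.grab_frame("top");cv2.imwrite("pics/t2.png",f[:,:,::-1])
q,c,sz,a=tray(LT);print(q,c,sz,a)
```

```text
[[0.6528 0.2825]
 [0.4633 0.2335]
 [0.4465 0.3012]
 [0.6338 0.3484]] [0.5491 0.2914] (195.69595336914062, 69.75411224365234) -165.6868904561465
```

View pics/t2.png

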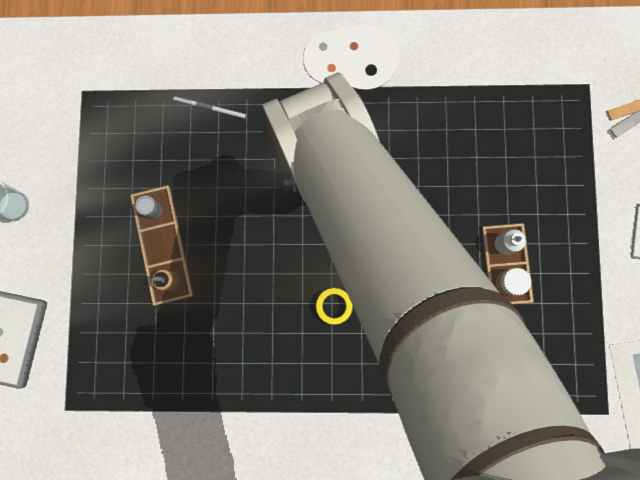

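The tin (146,207) and figure (161,280) stand in the outer compartments of the long tray, and neither tray has moved. The middle compartment at (161,240) is free for the dropper.

step_arm:
  series:
    - {"claw":0.0,"dx":0.0,"dy":0.0,"dz":-0.04,"roll":0.0}
    - {"claw":0.0,"dx":0.0,"dy":0.0,"dz":-0.1,"roll":0.0}
    - {"claw":0.0,"dx":0.0,"dy":0.0,"dz":-0.12,"roll":0.0}
    - {"claw":0.0,"dx":-0.024,"dy":-0.068,"dz":0.0,"roll":0.0}
    - {"claw":0.0,"dx":-0.028,"dy":-0.1,"dz":0.0,"roll":0.0}
    - {"claw":0.0,"dx":-0.028,"dy":-0.1,"dz":0.0,"roll":0.0}
    - {"claw":0.0,"dx":-0.028,"dy":-0.1,"dz":0.0,"roll":0.0}
    - {"claw":0.0,"dx":-0.028,"dy":-0.1,"dz":0.0,"roll":0.0}
    - {"claw":0.0,"dx":-0.028,"dy":-0.1,"dz":0.0,"roll":0.0}
    - {"claw":0.0,"dx":0.0,"dy":0.0,"dz":0.0,"roll":0.0}
    - {"claw":0.0,"dx":0.0,"dy":0.0,"dz":0.0,"roll":0.0}
    - {"claw":0.0,"dx":0.0,"dy":0.0,"dz":0.0,"roll":0.0}
  squeeze: 30

```text
t: 30.48
position: [0.551, 0.2901, 0.1547]
eef_rot: [0.001, 1.0, -0.0, 0.0]
force: [0.3, 0.4, -1.0]
width: 0.0249
finger_force: 29.8
```

step_arm:
  series:
    - {"claw":0.0,"dx":0.0,"dy":-0.003,"dz":0.06,"roll":0.0}
    - {"claw":0.0,"dx":0.0,"dy":0.0,"dz":0.08,"roll":0.0}
    - {"claw":0.0,"dx":0.0,"dy":0.0,"dz":0.08,"roll":0.0}
    - {"claw":0.0,"dx":0.0,"dy":0.0,"dz":0.02,"roll":0.0}
    - {"claw":0.0,"dx":0.0,"dy":0.0,"dz":0.0,"roll":0.0}
    - {"claw":0.0,"dx":0.0,"dy":0.0,"dz":0.004,"roll":0.0}
    - {"claw":0.0,"dx":0.0,"dy":0.0,"dz":0.003,"roll":0.0}
    - {"claw":0.0,"dx":0.0,"dy":0.0,"dz":0.003,"roll":0.0}
    - {"claw":0.0,"dx":0.0,"dy":0.0,"dz":0.0,"roll":0.0}
    - {"claw":0.0,"dx":0.0,"dy":0.0,"dz":0.0,"roll":0.0}
  squeeze: 30

```text
t: 31.72
position: [0.5501, 0.2936, 0.0297]
eef_rot: [0.0, 1.0, 0.001, 0.0]
force: [-1.8, 0.4, 0.6]
width: 0.0249
finger_force: 29.8
```

step_arm:
  series:
    - {"claw":0.0,"dx":0.0,"dy":0.0,"dz":0.001,"roll":0.0}
    - {"claw":0.0,"dx":0.0,"dy":0.0,"dz":0.0,"roll":0.0}
    - {"claw":0.7,"dx":0.0,"dy":0.0,"dz":0.0,"roll":0.0}
    - {"claw":0.7,"dx":0.0,"dy":0.0,"dz":0.0,"roll":0.0}
    - {"claw":0.7,"dx":0.0,"dy":0.0,"dz":0.0,"roll":0.0}
    - {"claw":0.7,"dx":0.0,"dy":0.0,"dz":-0.04,"roll":0.0}
    - {"claw":0.7,"dx":0.0,"dy":0.0,"dz":-0.11,"roll":0.0}
    - {"claw":0.7,"dx":0.0,"dy":0.0,"dz":-0.12,"roll":0.0}
    - {"claw":0.7,"dx":0.0,"dy":0.1,"dz":-0.03,"roll":0.0}
    - {"claw":0.7,"dx":0.0,"dy":0.1,"dz":0.0,"roll":0.0}
    - {"claw":0.7,"dx":0.0,"dy":0.1,"dz":0.0,"roll":0.0}
    - {"claw":0.7,"dx":0.0,"dy":0.1,"dz":0.0,"roll":0.0}
  squeeze: 30

```text
t: 33.22
position: [0.5506, 0.0922, 0.1807]
eef_rot: [0.0, 1.0, 0.001, 0.001]
force: [0.9, -0.2, -0.6]
width: 0.0596
finger_force: 0.0
```

step_arm:
  series:
    - {"claw":0.7,"dx":0.0,"dy":0.08,"dz":0.0,"roll":0.0}
    - {"claw":0.7,"dx":0.0,"dy":0.0,"dz":0.0,"roll":0.0}
    - {"claw":0.7,"dx":0.0,"dy":0.0,"dz":0.0,"roll":0.0}
    - {"claw":0.7,"dx":0.0,"dy":0.0,"dz":0.0,"roll":0.0}
  squeeze: 30

```text
t: 33.72
position: [0.5505, 0.0556, 0.1796]
eef_rot: [-0.0, 1.0, 0.002, 0.0]
force: [-0.7, -0.1, 0.1]
width: 0.0598
finger_force: 0.0
```

Run:
```python
from h import *
np.set_printoptions(precision=4,suppress=True)
a=robot.grab_frame("scene")[:,:,::-1];b=robot.grab_frame("top")[:,:,::-1]
L=cv2.resize(a[270:400,430:540],(330,390));S=cv2.resize(a[160:230,150:240],(450,350))
T=cv2.resize(b[180:310,120:200],(240,390));U=cv2.resize(b[215:310,475:540],(195,285))
o=np.zeros((600,790,3),np.uint8);o[:390,:330]=L;o[:350,335:785]=S;o[:0];o2=np.zeros((600,790,3),np.uint8)
o[355:600,335:335+195]=U[:245];o[355:600,540:780]=T[:245];cv2.imwrite("pics/f.png",o)
```

```text
(no output)
```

View pics/f.png

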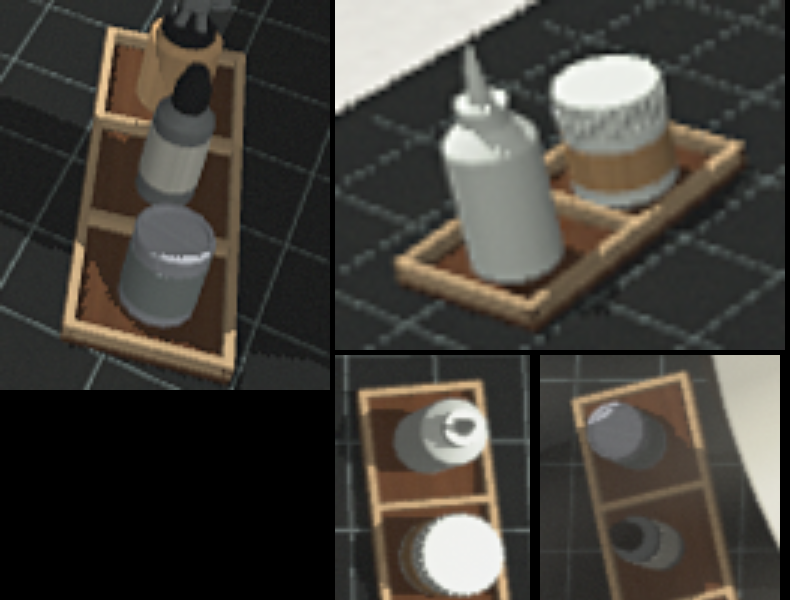

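The final crops show all five items upright, each in its own compartment and standing on the floor. Both trays are level and the gripper is clear of everything.

```bash
python3 -c "
from bench import robot
print(robot.hand_in())"
```

```text
the job is handed in; nothing more can be done
None
```

I handed the job in at about 34 s. The final pictures show all five items upright, each in its own compartment of the right tray. I never touched the thinner or the tape, but I have not seen the judge's result.

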